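Load the radial punching fixture and index it to the third notch

ROBOT

A 6-joint arm with a two-finger parallel gripper is mounted at the origin on the work surface. World frame = base frame: x ahead of the robot, y to its left, z up, the work surface at z = 0. Lengths are in m, angles in rad, forces in N, time in s.
With the tool pointing down it reaches from about 0.375 to 0.9 m from the base axis. Payload 3.1 kg.
Tool frame: the origin (TCP) lies at the centre of the arm's flange, where the gripper is bolted on; the fingertips stand 173 mm ahead of it and the grasp point (between the pads) lies 155 mm ahead of it; z points along the fingers, y is the line along which they close (so a half turn about z gives the same grasp; the last joint's range is limited). The gripper opens to 85 mm and grips with 20 to 120 N. Pads are 22 mm wide; open, the fingers measure 114 mm over their backs; the gripper's body (76 mm by 85 mm) begins 54 mm behind the grasp point. The pads swing forward as they close: fully open they stand 13 mm farther back than shut.
Start: joints at [1.145, 0.527, 1.433, -0, 1.181, -0.178], TCP at [0.153, 0.606, 0.405] pointing down, gripper open.
Joint ranges: [-3.08, 3.08], [-0.75, 2.2], [0.22, 2.44], [-1.43, 4.57], [0, 2.65], [-2.85, 2.85]. Speed limits (rad/s): [2.79, 2.79, 3.14, 3.14, 3.14, 3.14].

INTERFACE

Orientations are given as a unit quaternion [x, y, z, w].
In Python, from station import * gives the robot as it stands.
- The arm moves only by the shell command python3 -m jog 'ROWS' [OPENING] [FORCE]. ROWS is a JSON object of lists of equal length, an entry for each row: "linear": the shift along the world's x, y, z in mm, a list of three; "turn": the turn about the world's z in units of 5 degrees (1.0 is 5 degrees). A call has 1 to 12 rows; each row shifts and turns the commanded pose from where the row before left it; what a row does not reach is not made up. A row lasts 1/8 s, in which the tool goes at most 62.5 mm and 10.7 degrees, less where a joint would pass 70% of its speed; a pose out of reach is approached as far as the arm can. A call is refused whole if a number of a shift passes 62.5 or a number of a turn 1, either way. A call with a gripper value outside its range is refused whole. OPENING is the opening, from 0 (shut) to 1 (fully open), set as the call begins (- or left out, the last holds). The fingers move at their own pace and stop on an object; FORCE is the grip in N (left out, the last holds). Time passes only in rows, so rows that do not move let the fingers close. It gives the time, the measured TCP pose, the force, the opening and the grip force at its end, in the units of the state.
- sense(): the state, without advancing time (a new reading comes with each control period).
- snapshot(name): name is "scene" or "side" or "wrist"; returns the picture (480x640x3 uint8, red, green, blue); there is no depth.
- get_calibration(name): a dict with "fx", "fy", "cx", "cy" (pixels), "world_to_cam" (4x4, takes a point from world to camera coordinates). Camera axes: x right, y down, z forward; pixel columns grow to the right and rows downward; lengths in m; the calibration is good to about 2 mm. A picture is of the moment at which its call begins: read the wrist's pose just before it. get_calibration takes no time and is no camera call; for the wrist camera it gives the pose at the moment of the call.
- sign_off(): hands the job in; it is judged then, once.
The state is a dict: "t": time; "q": joint angles; "qd": joint speeds; "tau": joint torques, N m; "tcp_pos": TCP position; "tool_rot": TCP orientation; "force": force on the tool from outside, world axes, zero at the start; "ft_torque": the same for the moment, N m; "finger_gap": opening from 0.0 (shut) to 1.0 (fully open); "gripper_force": force on a finger pad.
Only numpy, scipy, OpenCV 4.12 (cv2) and the standard library are available. Lean on these libraries where they do the work, as an engineer would, in place of code of your own. Each camera call takes 0.05 s, during which the arm holds its last target. There are 200 camera calls.

TASK

Load the green punching fixture: thread the short steel spacer down its post until it is fully home, then the 24 mm high black collar on top of it, also fully home, and let both rings go. Then turn the index knob to the third notch, counted clockwise from its end stop (the end stop itself is not counted), and finish while still gripping the knob, holding it in that notch for the punch stroke. Leave the other rings, the tools and everything else on the bench where they are.

Things in the scene. Friction and masses are not known exactly. Their poses are not given: they have to be found in the camera images.
- spacer_center (a point): Centre (half-way up, 11 mm above its underside) of the spacer: a plain turned steel ring, outside diameter 42 mm, bore 23 mm, height 22 mm, about 0.17 kg, lying flat on the table; z is its bore axis. Not to be confused with the tall steel bush of the same diameter, which is 45 mm high.
- collar_center (a point): Centre (half-way up, 12 mm above its underside) of the work collar: a plain black plastic ring, outside diameter 52 mm, bore 23 mm, height 24 mm, about 0.06 kg, lying flat on the table; z is its bore axis. Not to be confused with the flat black ring of the same diameter, which is 10 mm high.
- post_foot (a point): Centre of the foot of the upright locating post, on the flat 52 mm wide steel seat, 68 mm above the table, on which the spacer comes to rest. The post is steel, 20 mm in diameter, 54 mm tall above the seat; its top 10 mm taper to a nose 8 mm wide. z is up. The post turns with the knob by a drive inside the casting; this point does not.
- post_tip (a point): Top of the locating post, 54 mm above the point post_foot.
- punch_tip (a point): Tip of the retracted punch pin of the horizontal air cylinder on the fixture, 58 mm from the post's axis, level with the middle of the seated collar. It is fixed; keep clear of it.
- fixture: The green cast fixture, fixed to the table, 320 mm (y) x 150 mm; origin at its underside. The post is at y = -80 mm, the index knob at y = +80 mm; x points to the air cylinder (on a foot reaching to x = 207 mm, its bracket 123 mm high). Casting top 60 mm above the table. Between post and knob stands a steel detent block, 18 mm high, 55 to 85 mm from the knob's axis.
- index_knob_grip (a point): Point on the vertical axis of the index knob, at the height to grip its black bar (56 mm long, 14 mm thick). The bar's top is 11 mm above this point; the knob's round 52 mm skirt is 21.5 mm below. The axes turn with the knob: x along the bar, y across it, z up. A white line on the bar marks its -x end, which at the end stop points along the fixture's -x.
- index_knob (a joint): Turn of the index knob in rad: 0 at its end stop, growing clockwise seen from above, up to 2.094. A spring roller drops into a notch every 24 degrees (first 0.419, second 0.838, third 1.257); between notches it resists with a few tenths of a N m, then pulls into the next. It starts at or near the end stop, the first or the second notch. No spring return.
- tall_bush_center (a point): Centre of a steel bush, 42 mm in diameter and 45 mm high, not needed: leave it alone.
- flat_ring_center (a point): Centre of a flat black plastic ring, 52 mm in diameter and 10 mm high, not needed: leave it alone.
- screwdriver: A screwdriver lying on the table, 200 mm long; leave it alone.
- wrench: A steel wrench lying on the table, 180 mm long; leave it alone.
- oil_bottle: A white plastic oil bottle, 50 mm in diameter and 130 mm high, origin at its underside; leave it alone.
- stiffener: A black arched plastic part, 100 mm long, 84 mm wide and 28 mm high, lying arch up; leave it alone.
- eyelet_tray: A grey open tray of brass eyelets, 110 x 150 mm and 40 mm high, origin at its underside; leave it alone.

How it is judged:
By the outcome, as a careful person would: the job done as asked, in the order asked, and still so for the second after the job is handed in, while the arm keeps its last pose, push and grip.
It also fails if it takes over 61 s, if anything falls off the work surface, if the arm or the gripper's body presses on something with over 40 N, if the wrist force passes 120 N, or if a joint passes its speed limit or range.

## Working session

There is one attempt and no reset: what is moved stays moved. The work goes in short steps, Python scripts to look and compute and a shell command to move; the robot and the scene stay as the last step left them, time stands still between calls to the robot, and variables do not carry over. Pictures are saved under pics/ and viewed, at most 14 in all, crops included, and the job is handed in when it is done.

```bash
mkdir -p pics; ls; python3 - <<'E'
from station import *
import cv2,numpy as np
s=sense();print(s)
for n in("scene","side","wrist"):
    c=get_calibration(n);print(n,c["fx"],c["cx"],c["cy"],np.round(c["world_to_cam"],3).tolist())
    cv2.imwrite(f"pics/{n}0.png",snapshot(n)[:,:,::-1])
E
```

```text
pics
{'t': 0.0, 'q': array([ 1.14549685e+00,  5.28489022e-01,  1.43394110e+00,  7.71085907e-06,
        1.18138356e+00, -1.78496669e-01]), 'qd': array([ 0.00125404, -0.00176206,  0.00099895, -0.00129249, -0.00055323,
       -0.00034077]), 'tau': array([-3.76564203e-04, -4.42349482e+01, -1.78023219e+01, -1.46073858e-04,
        8.37422413e-03, -6.28743138e-06]), 'tcp_pos': array([0.15251058, 0.60574155, 0.40370681]), 'tool_rot': array([ 1.23089831e-01,  9.92394911e-01, -1.05922871e-03, -3.33596036e-04]), 'force': array([-0.66580138,  0.44347335,  0.41640815]), 'ft_torque': array([-0.03807024, -0.01557066,  0.01526905]), 'gripper_force': 0.0, 'finger_gap': 0.9974192421754224}
scene 478.2344235243144 325.093910504973 237.35952105336034 [[0.774, 0.633, -0.02, -0.397], [0.383, -0.493, -0.781, -0.114], [-0.504, 0.597, -0.624, 1.324], [0.0, 0.0, 0.0, 1.0]]
side 504.1100272761349 309.60041503285464 238.53795402013054 [[0.891, -0.453, 0.008, -0.488], [-0.341, -0.682, -0.647, 0.229], [0.299, 0.574, -0.762, 1.035], [0.0, 0.0, 0.0, 1.0]]
wrist 418.02392459657005 314.8591518454162 235.04304048237236 [[0.244, 0.97, -0.0, -0.625], [0.931, -0.234, 0.28, -0.036], [0.271, -0.069, -0.96, 0.377], [0.0, 0.0, 0.0, 1.0]]
```

View pics/scene0.png

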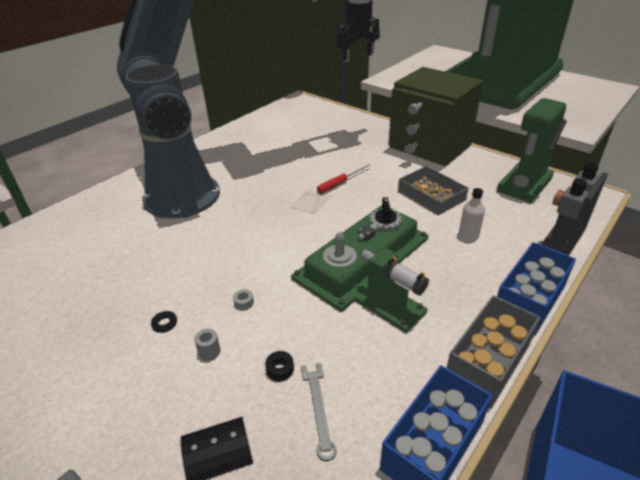

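View pics/side0.png

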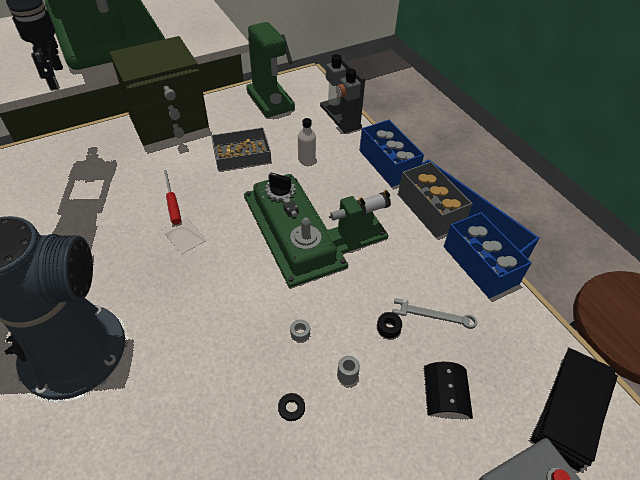

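The scene view shows the spacer at (243,299), collar (279,365), tall bush (207,344), flat ring (164,321), post tip ≈(340,234) and knob (386,210). In the side view the spacer is at (300,330), the collar at (389,325), the post tip at (306,219) and the knob at (280,184).

```bash
cat >h.py <<'E'
from station import *
import cv2,numpy as np
def ray(c,u,v):
    W=np.array(c["world_to_cam"]);R,t=W[:3,:3],W[:3,3]
    d=R.T@np.array([(u-c["cx"])/c["fx"],(v-c["cy"])/c["fy"],1]);return -R.T@t,d
def plane(c,u,v,z):
    o,d=ray(c,u,v);return o+d*(z-o[2])/d[2]
def tri(c1,p1,c2,p2):
    A=[];b=[]
    for c,p in((c1,p1),(c2,p2)):
        o,d=ray(c,*p);d/=np.linalg.norm(d);P=np.eye(3)-np.outer(d,d);A.append(P);b.append(P@o)
    return np.linalg.lstsq(np.vstack(A),np.hstack(b),rcond=None)[0]
def proj(c,p):
    q=np.array(c["world_to_cam"])@np.append(p,1);return np.array([c["fx"]*q[0]/q[2]+c["cx"],c["fy"]*q[1]/q[2]+c["cy"]])
E
python3 - <<'E'
from h import *
np.set_printoptions(precision=4,suppress=True)
a,b=get_calibration("scene"),get_calibration("side")
for n,p,q,z in(("spacer",(243,299),(300,330),.011),("collar",(279,365),(389,325),.012),("tip",(340,234),(306,219),.122),("knob",(386,203),(280,178),.12),("bush",(207,344),(348,370),.022),("flat",(164,321),(291,407),.005)):
    print(n,plane(a,*p,z),plane(b,*q,z),tri(a,p,b,q))
# crop both fixture views
A=cv2.imread("pics/scene0.png")[170:340,270:440];B=cv2.imread("pics/side0.png")[160:295,235:405]
cv2.imwrite("pics/fx.png",np.hstack([cv2.resize(A,(400,400),interpolation=2),cv2.resize(B,(400,400),interpolation=2)]))
E
```

```text
spacer [ 0.4337 -0.1725  0.011 ] [ 0.4365 -0.1741  0.011 ] [ 0.436  -0.1747  0.0136]
collar [ 0.6072 -0.2463  0.012 ] [ 0.6097 -0.2483  0.012 ] [ 0.6088 -0.2484  0.0144]
tip [0.5455 0.0125 0.122 ] [0.5435 0.0116 0.122 ] [0.5444 0.0135 0.1204]
knob [0.5564 0.1656 0.12  ] [0.5484 0.159  0.12  ] [0.5525 0.1695 0.1134]
bush [ 0.4751 -0.3006  0.022 ] [ 0.4784 -0.302   0.022 ] [ 0.4776 -0.3025  0.0251]
flat [ 0.3484 -0.3095  0.005 ] [ 0.3494 -0.3123  0.005 ] [ 0.3494 -0.3111  0.0056]
```

View pics/fx.png

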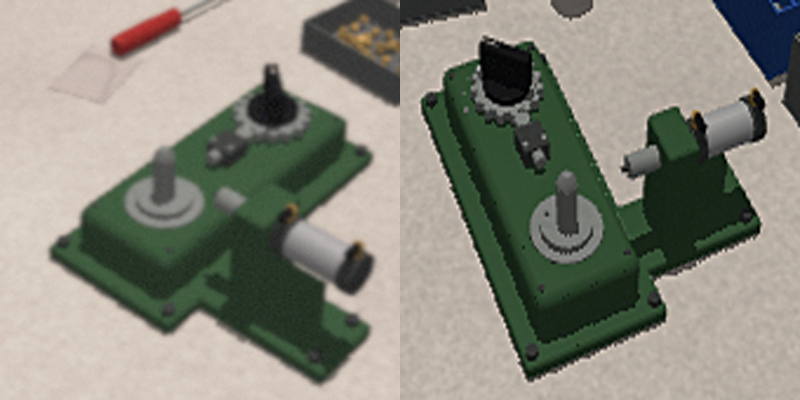

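```bash
python3 -m jog '{"linear":[[37,-38,0],[37,-38,0],[37,-38,0],[37,-38,0],[37,-38,0],[37,-38,0],[37,-38,0],[37,-38,0]],"turn":[0.7,0.7,0.7,0.7,0,0,0,0]}' 1
python3 -m jog '{"linear":[[-1,-48,-6],[-1,-48,-6],[-1,-48,-6],[-1,-48,-6],[-1,-48,-6],[-1,-48,-6],[-1,-48,-6],[-1,-48,-6],[-1,-48,-6],[-1,-45,-6],[0,0,0],[0,0,0]],"turn":[0,0,0,0,0,0,0,0,0,0,0,0]}'
cat >look.py <<'E'
from h import *
import sys
s=sense();c=get_calibration("wrist");im=snapshot("wrist")[:,:,::-1]
cv2.imwrite(f"pics/{sys.argv[1]}.png",im)
W=np.array(c["world_to_cam"]);print("tcp",s["tcp_pos"].round(4),"q",s["q"].round(3),"cam",(-W[:3,:3].T@W[:3,3]).round(3),"t",s["t"])
E
python3 look.py w1; python3 -c "
from h import *;print(proj(get_calibration('wrist'),[.436,-.174,.022]))"
```

```text
t: 1.15
tcp_pos: [0.4496, 0.3006, 0.4046]
tool_rot: [0.001, 1.0, 0.0, -0.0]
force: [0.8, 0.0, -0.2]
finger_gap: 1.0
gripper_force: 0.0
t: 2.65
tcp_pos: [0.4383, -0.1746, 0.3445]
tool_rot: [0.002, 1.0, 0.001, -0.001]
force: [0.2, 0.2, -0.3]
finger_gap: 1.005
gripper_force: 0.0
tcp [ 0.4383 -0.1746  0.3445] q [-0.617  0.418  1.871  0.     0.854 -2.185] cam [ 0.367 -0.174  0.313] t 2.65
[313.41744489 213.21482253]
```

View pics/w1.png

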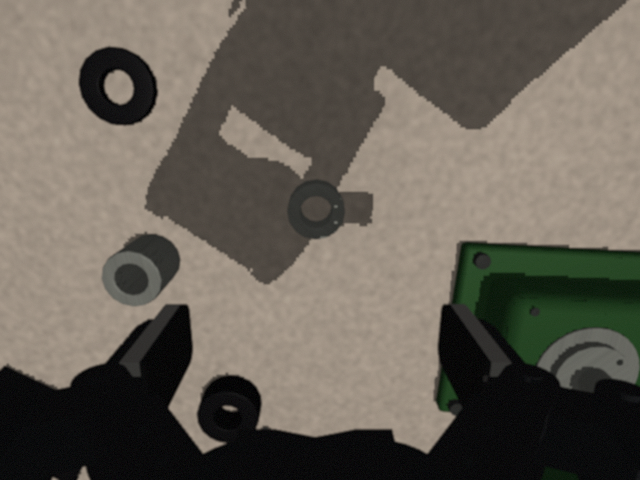

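Wrist view: the spacer, in shadow, is at ≈(316,209), radius ≈28 px. The tall bush is at (140,270), the flat ring at (118,86) and the collar at (230,408), with the post seat at the lower right.

```bash
python3 - <<'E'
from h import *
g=cv2.imread("pics/w1.png");c=get_calibration("wrist")
G=cv2.cvtColor(g,cv2.COLOR_BGR2GRAY)[160:260,260:380];
h=cv2.HoughCircles(cv2.resize(G,None,fx=4,fy=4,interpolation=2),cv2.HOUGH_GRADIENT,1.5,100,param1=60,param2=30,minRadius=90,maxRadius=135)
print(h[0,:3]/4+[260,160,0])
for u,v,r in h[0,:3]/4+[260,160,0]: print(plane(c,u,v,.022))
k=g.max(2)<45;k[:,280:]=0;k[:370]=0
n,l,st,ce=cv2.connectedComponentsWithStats((g.max(2)<60).astype(np.uint8)[360:445,190:262]);print(st,ce)
print("collar rough",plane(c,229,403,.024))
m=((g[:,:,1]>g[:,:,2]+25)).astype(np.uint8);m[300:]=0
e=[(np.argmax(m[:,x]),x) for x in range(480,640,40)];print(e,[plane(c,x,y,.01)[:2].round(4) for y,x in e])
E
```

```text
Traceback (most recent call last):
TypeError: 'NoneType' object is not subscriptable
```

```bash
python3 - <<'E'
from h import *
g=cv2.imread("pics/w1.png");c=get_calibration("wrist")
G=cv2.cvtColor(g,cv2.COLOR_BGR2GRAY)[160:260,260:380];
h=cv2.HoughCircles(cv2.normalize(cv2.resize(G,None,fx=4,fy=4,interpolation=2),None,0,500,32),cv2.HOUGH_GRADIENT,1.5,100,param1=40,param2=15,minRadius=90,maxRadius=135)
if h is not None:
  for u,v,r in h[0,:3]/4+[260,160,0]: print(u,v,r,plane(c,u,v,.022))
print("manual",plane(c,316,209,.022))
print("collar rough",plane(c,229,403,.024))
m=((g[:,:,1].astype(int)>g[:,:,2]+25)).astype(np.uint8);m[300:]=0
e=[(np.argmax(m[:,x]),x) for x in range(480,640,40)];print(e,[plane(c,x,y,.01)[:2].round(4) for y,x in e])
E
```

```text
315.6875 210.4375 28.575000762939453 [ 0.43397253 -0.17237576  0.022     ]
290.1875 213.4375 32.70000076293945 [ 0.43612215 -0.19059409  0.022     ]
332.9375 192.0625 33.525001525878906 [ 0.42075275 -0.16021092  0.022     ]
manual [ 0.43292464 -0.17215178  0.022     ]
collar rough [ 0.59406385 -0.24325675  0.024     ]
[(np.int64(248), 480), (np.int64(250), 520), (np.int64(252), 560), (np.int64(254), 600)] [array([ 0.4664, -0.047 ]), array([ 0.468 , -0.0163]), array([0.4697, 0.0146]), array([0.4714, 0.0456])]
```

```bash
python3 -m jog '{"linear":[[-2,1,-35],[-2,0.6,-40],[0,0,-40],[0,0,-30],[0,0,-15],[0,0,-6],[0,0,0],[0,0,0]],"turn":[0,0,0,0,0,0,0,0]}' 
python3 -m jog '{"linear":[[0,0,0],[0,0,0],[0,0,0],[0,0,0],[0,0,0],[0,0,0],[0,0,0],[0,0,0]],"turn":[0,0,0,0,0,0,0,0]}' 0 40; python3 look.py w2
```

```text
t: 3.7
tcp_pos: [0.435, -0.1734, 0.1796]
tool_rot: [0.001, 1.0, -0.001, 0.001]
force: [0.3, 0.2, 0.5]
finger_gap: 1.002
gripper_force: 0.0
t: 4.7
tcp_pos: [0.4347, -0.1735, 0.1794]
tool_rot: [0.001, 1.0, -0.0, 0.0]
force: [-0.8, -0.0, 5.9]
finger_gap: 0.474
gripper_force: 39.6
tcp [ 0.4347 -0.1735  0.1794] q [-0.619  0.744  1.976 -0.     0.421 -2.188] cam [ 0.364 -0.173  0.148] t 4.7
```

```bash
python3 -m jog '{"linear":[[0,0,15],[0,0,40],[0,0,50],[0,0,50],[10,10,15],[30,35,0],[40,45,0],[40,45,0],[35,40,0],[10,11,0],[0,0,0],[0,0,0]],"turn":[0,0,0,0,0,0,0,0,0,0,0,0]}' 
python3 look.py w3; python3 -c "
from h import *;print(proj(get_calibration('wrist'),[.5445,.0125,.122]),proj(get_calibration('wrist'),[.5445,.0125,.068]))"
```

```text
t: 6.25
tcp_pos: [0.5985, 0.0117, 0.3485]
tool_rot: [0.002, 1.0, -0.0, -0.001]
force: [-0.3, 0.3, -3.0]
finger_gap: 0.47
gripper_force: 41.2
tcp [0.5985 0.0117 0.3485] q [-1.670e-01  5.600e-01  1.555e+00 -1.000e-03  1.029e+00 -1.734e+00] cam [0.528 0.012 0.317] t 6.25
[315.4656446  151.68946612] [315.2120025  143.61506715]
```

View pics/w3.png

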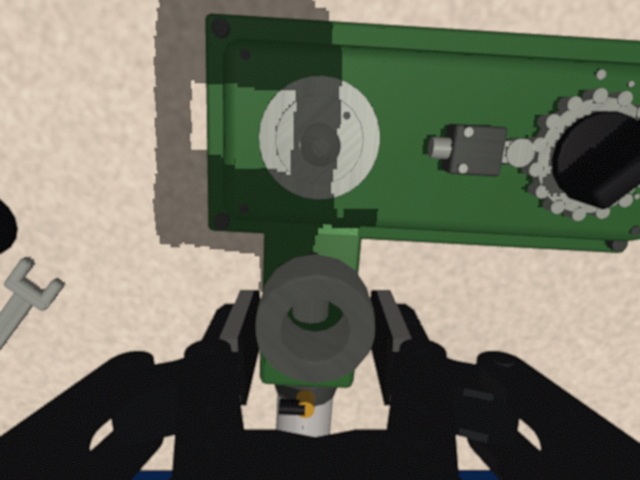

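Wrist view: the seat disc centre is ≈(319,137), the post nose ≈(321,147), and the held spacer's top rim is centred ≈(315,318). The knob is at the right edge near (605,155).

```bash
python3 - <<'E'
from h import *
g=cv2.imread("pics/w3.png");c=get_calibration("wrist")
G=cv2.cvtColor(g,cv2.COLOR_BGR2GRAY)
def hc(x0,y0,x1,y1,r0,r1,p1=80,p2=20):
    h=cv2.HoughCircles(cv2.resize(G[y0:y1,x0:x1],None,fx=4,fy=4,interpolation=2),cv2.HOUGH_GRADIENT,1.5,400,param1=p1,param2=p2,minRadius=4*r0,maxRadius=4*r1)
    return None if h is None else h[0,0]/4+[x0,y0,0]
d=hc(230,60,410,215,50,68);p=hc(290,115,355,175,12,26,40,12);r=hc(230,240,400,400,52,66)
print(d,p,r)
if d is not None: print("seat",plane(c,d[0],d[1],.066))
if p is not None: print("post r22->z.11",plane(c,p[0],p[1],.112),plane(c,p[0],p[1],.122))
if r is not None: print("ring",plane(c,r[0],r[1],.191))
print(plane(c,315,318,.191),plane(c,319,137,.066),plane(c,321,147,.122))
E
```

```text
[319.4375 136.6875  60.125 ] [314.5625     144.4375      25.76250076] [315.3125     384.5625      64.11250305]
seat [0.54067235 0.01499335 0.066     ]
post r22->z.11 [0.54192528 0.01210242 0.112     ] [0.5412336  0.01209865 0.122     ]
ring [0.61895178 0.01199002 0.191     ]
[0.59316096 0.01198098 0.191     ] [0.54084973 0.01473691 0.066     ] [0.54239572 0.01504308 0.122     ]
```

```bash
python3 - <<'E'
from h import *
c=get_calibration("wrist")
a=np.linspace(0,2*np.pi,73)
for x in(.594,.5985):
  for z in(.191,.169):
    P=np.array([proj(c,[x+.021*np.cos(t),.012+.021*np.sin(t),z]) for t in a]);print(x,z,P.min(0).round(1),P.max(0).round(1))
for x,y in((.5425,.015),(.5445,.0128)):
  for z,r in((.112,.01),(.122,.004),(.066,.036)):
    P=np.array([proj(c,[x+r*np.cos(t),y+r*np.sin(t),z]) for t in a]);print(x,z,P.min(0).round(1),P.max(0).round(1))
E
python3 -c "
import cv2;g=cv2.imread('pics/w3.png');import numpy as np
cv2.imwrite('pics/w3c.png',np.hstack([cv2.resize(g[100:200,260:380],(480,400)),cv2.resize(g[240:400,240:368],(320,400))]))"
```

```text
0.594 0.191 [252.2 261. ] [377.9 374.8]
0.594 0.169 [260.4 240.9] [369.6 341.7]
0.5985 0.191 [252.8 274.1] [377.4 385.9]
0.5985 0.169 [260.8 252.4] [369.2 351.6]
0.5425 0.112 [299.8 124.1] [341.4 166.5]
0.5425 0.122 [312.2 138.3] [329.6 156.1]
0.5425 0.066 [258.1  74.4] [380.8 200.2]
0.5445 0.112 [295.3 128.5] [336.8 170.7]
0.5445 0.122 [307.4 142.8] [324.8 160.5]
0.5445 0.066 [254.5  78.2] [376.9 203.4]
```

View pics/w3c.png

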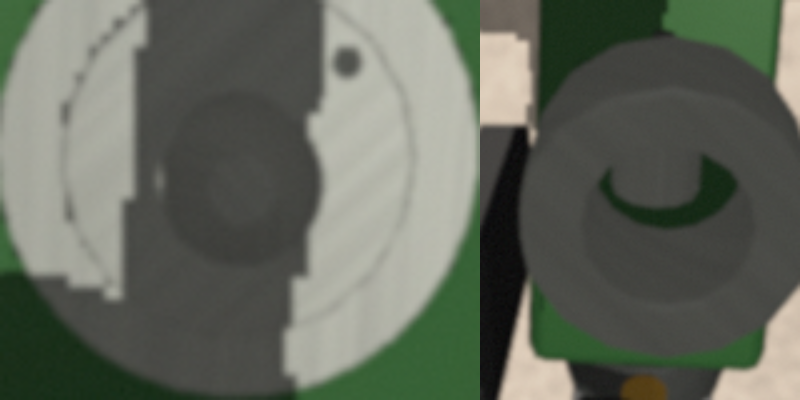

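The close-up confirms the held ring at x≈0.598, y≈0.012 and the post at (0.5425, 0.015), so I need a shift of about (-55, +3) mm.

```bash
python3 -m jog '{"linear":[[-20,1,0],[-25,2,0],[-10,0,-10],[0,0,-25],[0,0,-9],[0,0,-5],[0,0,-5],[0,0,-5],[0,0,-5],[0,0,0]],"turn":[0,0,0,0,0,0,0,0,0,0]}'
```

```text
t: 7.55
tcp_pos: [0.544, 0.0155, 0.2841]
tool_rot: [0.001, 1.0, -0.0, -0.001]
force: [-3.0, -3.1, -2.2]
finger_gap: 0.472
gripper_force: 41.2
```

```bash
python3 -m jog '{"linear":[[-0.5,-0.5,-5],[0,0,-8],[0,0,-8],[0,0,-7],[0,0,-4],[0,0,-3],[0,0,0],[0,0,0]],"turn":[0,0,0,0,0,0,0,0]}'
```

```text
t: 8.55
tcp_pos: [0.5437, 0.0152, 0.2491]
tool_rot: [0.001, 1.0, 0.0, -0.001]
force: [-4.3, -1.8, -3.3]
finger_gap: 0.467
gripper_force: 41.1
```

```bash
python3 -m jog '{"linear":[[-0.5,-0.3,-1],[0,0,-1],[0,0,-1],[0,0,0],[0,0,0]],"turn":[0,0,0,0,0]}'
```

```text
t: 9.18
tcp_pos: [0.5436, 0.0149, 0.2475]
tool_rot: [0.001, 1.0, -0.0, 0.0]
force: [-5.5, -1.4, 4.6]
finger_gap: 0.469
gripper_force: 41.8
```

```bash
python3 -m jog '{"linear":[[0,0,0],[0,0,0],[0,0,0],[0,0,0],[0,0,10],[0,0,30],[0,0,40],[0,0,20],[0,0,0]],"turn":[0,0,0,0,0,0,0,0,0]}' 1
python3 look.py w4
python3 -m jog '{"linear":[[5,-25,0],[12,-50,0],[12,-50,0],[12,-50,0],[12,-50,0],[10,-38,0],[0,0,0],[0,0,0]],"turn":[0,0,0,0,0,0,0,0]}'
python3 look.py w5
python3 -c "
import cv2,numpy as np
a,b=[cv2.imread(f'pics/{n}.png') for n in('w4','w5')]
cv2.imwrite('pics/w45.png',np.hstack([a[200:480,120:520],b[200:480,120:520]]))
from h import *
print(proj(get_calibration('wrist'),[.608,-.2475,.024]))"
```

```text
t: 10.3
tcp_pos: [0.5441, 0.0148, 0.3489]
tool_rot: [0.001, 1.0, -0.0, 0.003]
force: [-0.3, -0.6, -0.4]
finger_gap: 0.998
gripper_force: 0.0
tcp [0.5441 0.0148 0.3489] q [-0.178  0.494  1.694  0.     0.949 -1.747] cam [0.474 0.015 0.317] t 10.3
t: 11.35
tcp_pos: [0.606, -0.2476, 0.345]
tool_rot: [0.001, 1.0, 0.001, -0.002]
force: [-0.4, 0.2, 0.3]
finger_gap: 0.998
gripper_force: 0.0
tcp [ 0.606  -0.2476  0.345 ] q [-5.580e-01  6.340e-01  1.408e+00  1.000e-03  1.103e+00 -2.127e+00] cam [ 0.535 -0.247  0.314] t 11.35
[312.23966455 220.11439056]
```

View pics/w45.png

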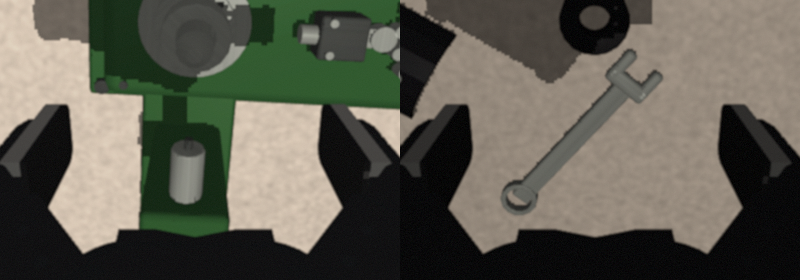

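The spacer is sitting around the post. The collar is at about image (315,215), and the wrench jaw tip is near (350,257).

```bash
python3 - <<'E'
from h import *
g=cv2.imread("pics/w5.png");c=get_calibration("wrist")
m=(g.max(2)<48).astype(np.uint8)[165:260,255:375]
n,l,st,ce=cv2.connectedComponentsWithStats(m)
i=1+np.argmax(st[1:,4]);x,y,w,h,a=st[i];print(st[i]+[255,165,0,0,0])
k=cv2.findContours((l==i).astype(np.uint8),0,1)[0][0];(u,v),r=cv2.minEnclosingCircle(k);u+=255;v+=165
print(u,v,r,plane(c,u,v,.024),plane(c,u,v,.012))
for p in((350,252),(340,275),(382,275)):print(plane(c,*p,.008)-plane(c,u,v,.02))
E
```

```text
[ 279  182   71   72 3475]
312.8628234863281 217.57950592041016 36.647789001464844 [ 0.60613744 -0.24704868  0.024     ] [ 0.60907173 -0.24706957  0.012     ]
[ 0.03032132  0.0285392  -0.012     ]
[ 0.04929126  0.02110646 -0.012     ]
[ 0.04939861  0.05405211 -0.012     ]
```

```bash
python3 -m jog '{"linear":[[0.8,0.4,-35],[0,0,-45],[0,0,-40],[0,0,-30],[0,0,-10],[0,0,-5],[0,0,0],[0,0,0]],"turn":[0,0,0,0,0,0,0,0]}' 
python3 -m jog '{"linear":[[0,0,0],[0,0,0],[0,0,0],[0,0,0],[0,0,0],[0,0,0],[0,0,0]],"turn":[0,0,0,0,0,0,0]}' 0 35
```

```text
t: 12.4
tcp_pos: [0.6079, -0.2479, 0.1831]
tool_rot: [0.001, 1.0, -0.001, 0.001]
force: [-0.2, -0.6, -0.3]
finger_gap: 1.0
gripper_force: 0.0
t: 13.28
tcp_pos: [0.6076, -0.2479, 0.1827]
tool_rot: [0.001, 1.0, -0.0, 0.0]
force: [-1.5, -0.4, 5.9]
finger_gap: 0.586
gripper_force: 36.1
```

```bash
python3 -m jog '{"linear":[[0,0,15],[0,0,45],[0,0,60],[0,10,45],[-2,45,0],[-2,55,0],[-2,55,0],[-2,55,0],[-2,40,0],[0,0,0],[0,0,0]],"turn":[0,0,0,0,0,0,0,0,0,0,0]}' 
python3 look.py w6
python3 - <<'E'
from h import *
c=get_calibration("wrist");z=sense()["tcp_pos"][2]-.1827;x,y=sense()["tcp_pos"][:2]
a=np.linspace(0,2*np.pi,73)
for X,Y,Z,r in((x,y,z+.024,.026),(x-.002,y,z+.024,.026),(.543,.0148,.112,.01),(.543,.0148,.122,.004),(.543,.0148,.09,.021)):
    P=np.array([proj(c,[X+r*np.cos(t),Y+r*np.sin(t),Z]) for t in a]);print(X,Z,P.min(0).round(1),P.max(0).round(1))
g=cv2.imread('pics/w6.png')
cv2.imwrite('pics/w6c.png',np.hstack([cv2.resize(g[80:200,250:390],(467,400)),cv2.resize(g[225:405,240:390],(333,400))]))
E
```

```text
t: 14.65
tcp_pos: [0.5975, 0.0121, 0.3472]
tool_rot: [0.001, 1.0, -0.0, 0.0]
force: [-0.0, 0.3, -1.3]
finger_gap: 0.587
gripper_force: 36.8
tcp [0.5975 0.0121 0.3472] q [-1.670e-01  5.610e-01  1.559e+00 -1.000e-03  1.021e+00 -1.735e+00] cam [0.527 0.012 0.315] t 14.65
0.5976256799258453 0.18833705514351157 [237.  257.4] [390.4 395.1]
0.5956256799258453 0.18833705514351157 [236.7 251.5] [390.7 390.3]
0.543 0.112 [299.6 126.1] [341.5 168.7]
0.543 0.122 [312.1 140.4] [329.7 158.3]
0.543 0.09 [280.2 102.6] [359.7 183.8]
```

View pics/w6c.png

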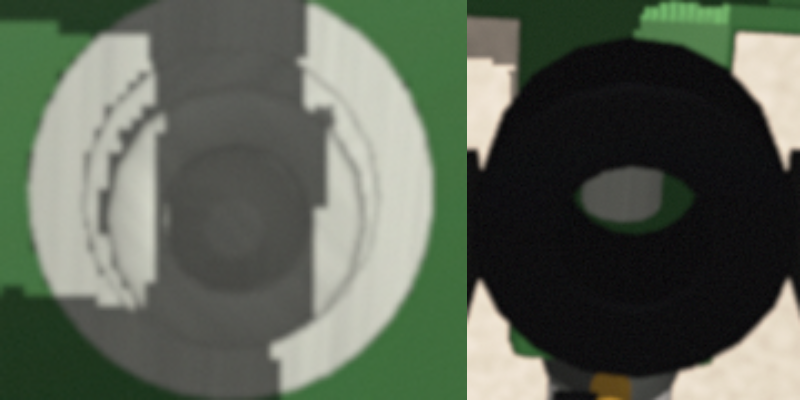

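The spacer sits flat on the seat around the post, and the collar is centred in the grip (bottom edge row ≈395, as predicted). The shift needed is about (-54, +2.7) mm.

```bash
python3 -m jog '{"linear":[[-20,1,0],[-24,1.7,0],[-10,0,-10],[0,0,-25],[0,0,-7],[0,0,-5],[0,0,-5],[0,0,-5],[0,0,-5],[0,0,-4],[0,0,-4],[0,0,0]],"turn":[0,0,0,0,0,0,0,0,0,0,0,0]}'
```

```text
t: 16.2
tcp_pos: [0.543, 0.015, 0.2761]
tool_rot: [0.001, 1.0, 0.0, -0.001]
force: [-3.2, -2.1, -1.7]
finger_gap: 0.589
gripper_force: 36.7
```

Bottom is at ≈0.093; about 3.4 mm remain.

```bash
python3 -m jog '{"linear":[[0,0,-2],[0,0,-1],[0,0,-1],[0,0,-1],[0,0,0],[0,0,0]],"turn":[0,0,0,0,0,0]}'
```

```text
t: 16.95
tcp_pos: [0.5429, 0.015, 0.2726]
tool_rot: [0.001, 1.0, -0.0, -0.001]
force: [-6.6, -1.5, 8.4]
finger_gap: 0.591
gripper_force: 37.6
```

```bash
python3 -m jog '{"linear":[[0,0,0],[0,0,0],[0,0,0],[0,0,0],[0,0,10],[0,0,30],[0,0,35],[12,35,0],[15,50,0],[15,50,0],[14,25,0],[0,0,0]],"turn":[0,0,0,0,0,0,0,0,0,0,0,0]}' 1
python3 look.py w7
python3 - <<'E'
from h import *
cv2.imwrite('pics/s7.png',snapshot("side")[:,:,::-1]);c=get_calibration("wrist")
print(proj(c,[.5516,.175,.12]),proj(c,[.5516,.175,.085]))
a=cv2.imread('pics/w7.png')[40:300,150:480];b=cv2.imread('pics/s7.png')[150:290,235:405]
cv2.imwrite('pics/w7c.png',np.hstack([cv2.resize(a,(495,390)),cv2.resize(b,(300,390))]))
E
```

```text
t: 18.45
tcp_pos: [0.5999, 0.1769, 0.3474]
tool_rot: [-0.0, 1.0, 0.0, 0.001]
force: [-0.3, -0.7, 0.4]
finger_gap: 0.999
gripper_force: 0.0
tcp [0.5999 0.1769 0.3474] q [ 0.108  0.594  1.487  0.     1.059 -1.463] cam [0.529 0.177 0.316] t 18.45
[314.14650748 165.49953314] [314.19049213 157.77028835]
```

View pics/w7c.png

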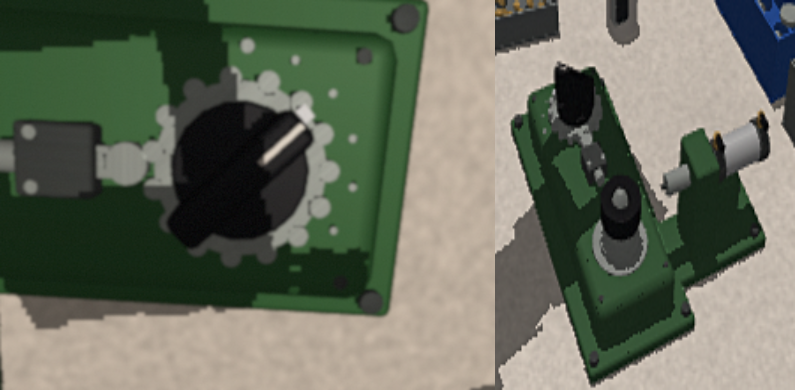

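The side view shows the collar seated on the post with the nose protruding. In the wrist view the knob's skirt centre is ≈(310,155) and the white line's end is ≈(348,127). That puts the knob at ≈48°, the second notch, so it needs one more notch clockwise.

```bash
python3 - <<'E'
from h import *
c=get_calibration("wrist")
print(plane(c,310,154.7,.073))
g=cv2.imread("pics/w7.png");m=((g.min(2)>120)).astype(np.uint8)
n,l,st,ce=cv2.connectedComponentsWithStats(m[110:160,315:362])
for s,q in zip(st[1:],ce[1:]):
    if s[4]>30: print(s,q+[315,110])
print(c["world_to_cam"].__class__); np.save("c7.npy",c,allow_pickle=True)
E
python3 -m jog '{"linear":[[-9,0,0],[-9,0,0],[-9,0,0],[-5,0,0],[0,0,0],[0,0,0],[0,0,0],[0,0,0],[0,0,0],[0,0,0],[0,0,0],[0,0,0]],"turn":[-1,-1,-1,-1,-1,-1,-1,-1,-1,-1,-0.2,0]}'
python3 look.py w8
python3 - <<'E'
from h import *
c=get_calibration("wrist");print(proj(c,[.5516,.175,.1]))
np.save("c8.npy",c,allow_pickle=True)
E
```

```text
[0.55107616 0.1725981  0.073     ]
[ 11   0  36  50 531] [348.96610169 130.80979284]
<class 'numpy.ndarray'>
t: 20.05
tcp_pos: [0.5673, 0.1741, 0.3469]
tool_rot: [0.432, 0.902, -0.0, -0.0]
force: [0.6, -0.1, 0.3]
finger_gap: 1.002
gripper_force: 0.0
tcp [0.5673 0.1741 0.3469] q [ 0.11   0.556  1.57  -0.     1.016 -0.568] cam [0.523 0.23  0.315] t 20.05
[291.47473949 231.73600657]
```

View pics/w8.png

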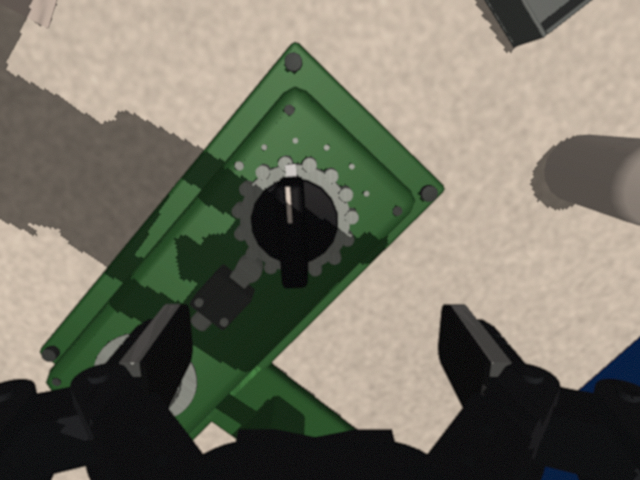

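Wrist view 8: the bar lies vertically in the image from the white line end at (287,187) to the far end at (294,287). It is aligned with the tool x axis, and the left finger passes near the post side.

```bash
python3 - <<'E'
from h import *
a=np.load("c7.npy",allow_pickle=True).item();b=np.load("c8.npy",allow_pickle=True).item()
for p,q in(((352.7,124),(287.5,187)),((325.3,148),(290,222))): print(tri(a,p,b,q))
print("skirt c w8",plane(b,294,221,.073),"bar end",plane(b,294,287,.105),plane(b,287,180,.105))
d=sense()["tcp_pos"];print(d)
E
```

```text
[0.5340632  0.19374903 0.10645227]
[0.54564408 0.18058351 0.108261  ]
skirt c w8 [0.55225942 0.17431243 0.073     ] bar end [0.57120222 0.15254075 0.105     ] [0.53249378 0.19623568 0.105     ]
[0.56731914 0.17433063 0.34683387]
```

```bash
python3 -m jog '{"linear":[[-8,0,-10],[-7.6,0,-25],[0,0,-30],[0,0,-20],[0,0,-7],[0,0,0],[0,0,0]],"turn":[0,0,0,0,0,0,0]}'
python3 -m jog '{"linear":[[0,0,0],[0,0,0],[0,0,0],[0,0,0],[0,0,0],[0,0,0],[0,0,0],[0,0,0],[0,0,0],[0,0,0]],"turn":[0,0,0,0,0,0,0,0,0,0]}' 0 80
python3 -c "from h import *;print(sense()['ft_torque'])"
```

```text
t: 20.98
tcp_pos: [0.5521, 0.175, 0.2555]
tool_rot: [0.432, 0.902, 0.0, 0.001]
force: [0.1, 0.3, 0.1]
finger_gap: 1.003
gripper_force: 0.0
t: 22.22
tcp_pos: [0.5515, 0.1747, 0.255]
tool_rot: [0.432, 0.902, -0.0, -0.001]
force: [-3.1, -2.2, 5.2]
finger_gap: 0.151
gripper_force: 78.7
[-0.36114408  0.41912916 -0.37936713]
```

```bash
python3 -m jog '{"linear":[[0,0,0],[0,0,0],[0,0,0],[0,0,0],[0,0,0],[0,0,0],[0,0,0],[0,0,0],[0,0,0],[0,0,0],[0,0,0]],"turn":[-0.5,-0.6,-0.6,-0.6,-0.6,-0.6,-0.6,-0.5,-0.2,0,0]}'
python3 -c "
from h import *;s=sense();print(s['ft_torque']);q=s['tool_rot'];print(90-2*np.degrees(np.arctan2(q[0],q[1])))"; python3 look.py w9
```

```text
t: 23.6
tcp_pos: [0.5516, 0.1748, 0.255]
tool_rot: [0.61, 0.793, -0.0, -0.0]
force: [-2.3, -2.1, 5.4]
finger_gap: 0.148
gripper_force: 78.6
[-0.22985667  0.38188184 -0.22069784]
14.864018376246435
tcp [0.5516 0.1748 0.255 ] q [ 0.114  0.674  1.669 -0.     0.799 -0.145] cam [0.534 0.244 0.223] t 23.6
```

```bash
for k in 1 2; do python3 -m jog '{"linear":[[0,0,0],[0,0,0],[0,0,0],[0,0,0]],"turn":[-0.2,0,0,0]}' >/dev/null
python3 -c "
from h import *;s=sense();q=s['tool_rot'];print(s['ft_torque'].round(2),s['force'].round(1),90-2*np.degrees(np.arctan2(q[0],q[1])))";done
```

```text
[-0.24  0.42  0.02] [-1.8 -2.2  4.8] 13.92048130310316
[-0.16  0.37  0.34] [-1.  -1.6  5.2] 13.0170047853953
```

View pics/w9.png

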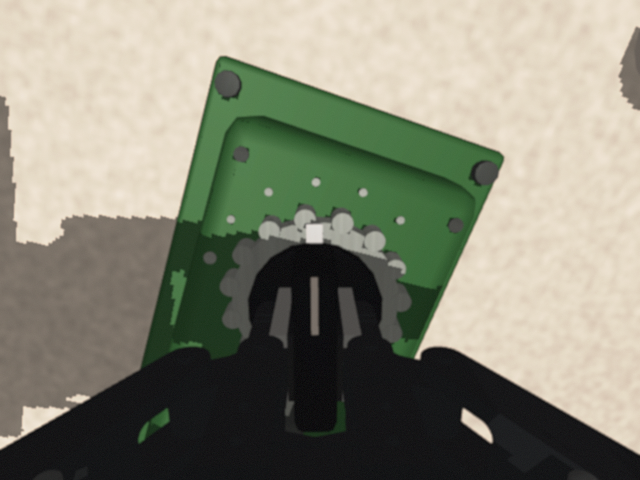

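The white marker at (315,233) lines up with the dot at (316,182). Three dots are to its left (stop, 1, 2) and two to its right (4, 5), so the knob is in the third notch. The torque is zero near a bearing of 13.9°, so I'll ease back there and hand in.

```bash
python3 -m jog '{"linear":[[0,0,0],[0,0,0],[0,0,0],[0,0,0]],"turn":[0.2,0,0,0]}'
python3 -c "
from h import *;s=sense();print(s['ft_torque'].round(2));
a=snapshot('side')[:,:,::-1];cv2.imwrite('pics/s9.png',cv2.resize(a[150:290,235:405],(680,560)))"
```

```text
t: 25.15
tcp_pos: [0.5516, 0.1749, 0.255]
tool_rot: [0.616, 0.788, -0.0, -0.0]
force: [-2.8, -0.9, 5.6]
finger_gap: 0.153
gripper_force: 78.8
[-0.21  0.34  0.  ]
```

View pics/s9.png

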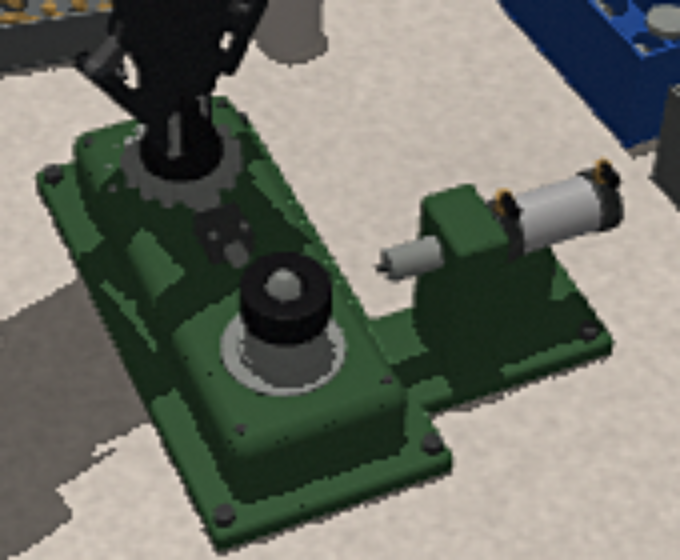

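The side view shows the collar on the spacer, both seated on the post around (285,310), and the gripper on the knob at (180,150).

```bash
python3 -c "
from station import *;print(sign_off())"
```

```text
the job is handed in; nothing more can be done
None
```

The job is handed in at about 25 s: the spacer and then the 24 mm collar are fully home on the post and released, and the gripper is holding the knob in the third notch.

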